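# Prise open the programming jig and hold a module pressed home behind its lip

### The job

Prise up the white dust cover of the grey programming jig with the blade of the yellow spudger (the fingers must not touch the cover), swing it fully open so that it stands upright or beyond, and lay the spudger down flat on the bench. Then take the green module card out of its aluminium stand by its black grip, push it straight down into the slot behind the jig's orange lip until it is fully home against the sprung contacts, and finish while still holding it pressed home: do not let go, the springs would push it back out. Leave the flux bottle, the solder spool and the tin where they are.

Things in the scene. Friction and masses are not known exactly. Their poses are not given: they have to be found in the camera images.
- jig: Grey programming jig, screwed to the bench, 120 (x) x 130 (y) x 62 mm high with the cover shut; origin at the centre of its underside; its front (-x side) faces the robot, give or take some yaw. Inside is a flat deck 40 mm above the bench with a slot across it (along the jig's y). Walls 6 mm thick and 58 mm high stand along its front and sides.
- slot (a point): Centre of the slot's solid floor, 20 mm above the bench, at jig x = -20 mm, y = 0; axes parallel to the jig's (y along the slot, x across it away from the robot, z up). The slot is 12 mm wide in x (6 mm either side of this point) and 68 mm long in y; its mouth is at deck height, 40 mm, the rear edge bevelled for 6 mm.
- lip (a point): Top centre of the orange lip, an upright strip 7 mm thick (x) and 68 mm long (y) along the slot's front edge; its top is 52 mm above the bench, 12 mm above the deck; its rear face is flush with the slot's front wall, at jig x = -26 mm.
- notch (a point): Centre of the pry notch in the middle of the jig's front wall (wall at jig x = -60 to -54 mm): an opening 50 mm wide, from 46 mm above the bench up to the shut cover's underside at 58 mm; the blade goes in along the jig's +x.
- cover (a joint): Angle of the dust cover, a white plate 116 x 128 x 4 mm, 60 g, with a black pry mark at its front edge, hinged along the jig's far edge (hinge line along the jig's y). 0 = shut (rad), 1.57 = upright, stops at 1.85. The hinge is stiff (about 0.055 N m), so it stays wherever it is left.
- cover_edge (a point): Middle of the cover's free front edge, on its underside; shut, it is 58 mm above the bench at jig x = -64 mm, overhanging the front wall by 4 mm over the pry notch.
- cover_hinge (a point): Centre of the cover's hinge line, 60 mm above the bench at jig x = +52 mm; the cover's free edge is 116 mm from it. The cover's plate is centred on this line (2 mm to either face).
- contact (a joint): Travel of the sprung brass contact bar in the slot floor, downward, in m: 0 = free (its top 6 mm above the slot floor), 0.006 when a card stands on the solid floor. Needs about 3 N to start moving and 9 N at 0.006.
- spudger: Spudger (pry tool), 130 mm long, 40 g, lying loose along its own x: yellow square handle 80 x 14 x 14 mm (x = -50 to +30 mm), then a flat steel blade 50 x 12 x 3 mm along +x (x = 30 to 80 mm, at mid height). Origin on its underside, so z = 0 when it lies flat on the bench.
- spudger_grip (a point): Place to grip the spudger's handle, near its centre of mass: 5 mm ahead of its origin, 7 mm above its underside; handle 14 mm wide.
- spudger_tip (a point): Tip of the spudger's blade, 75 mm ahead of the grip point, mid blade thickness.
- card: Module card, loose, 50 g nominal: green plate 8 (x) x 60 (y) x 52 mm high with brass contacts along its foot, and above it a black grip block 14 (x) x 34 (y) x 26 mm high; 78 mm high in all, the same from both faces. Origin at the centre of its underside, z up. It starts standing upright in the stand, its foot 8 mm above the bench.
- card_grip (a point): Centre of the card's black grip block, 65 mm above its foot; grip across x, 14 mm wide.
- stand: Aluminium card stand, fixed, 60 x 90 mm, 30 mm high, with a slot along its y (10 x 64 mm, floor 8 mm above the bench) in which the card stands; origin at the centre of its underside.
- flux: White flux bottle with a red cap, 36 mm diameter, 70 mm high, loose, to be left alone; origin at the centre of its underside.
- spool: Blue solder spool, 56 mm diameter, 34 mm high, loose, to be left alone; origin at the centre of its underside.
- tin: Copper-coloured tin, 52 mm diameter, 35 mm high, loose, just beyond the jig, to be left alone; origin at the centre of its underside.
There are look-alikes about, which are no part of the job. Several things have the shape of the card; the one meant has the colours described above.

How it is judged:
By the outcome, as a careful person would: the job done as asked, in the order asked, and still so for the second after the job is handed in, while the arm keeps its last pose, push and grip.
It also fails if it takes over 72 s, if anything falls off the work surface, if the arm or the gripper's body presses on something with over 40 N, if the wrist force passes 120 N, or if a joint passes its speed limit or range.

### The arm

A 6-joint arm with a two-finger parallel gripper is mounted at the origin on the work surface. World frame = base frame: x ahead of the robot, y to its left, z up, the work surface at z = 0. Lengths are in m, angles in rad, forces in N, time in s.
With the tool pointing down it reaches from about 0.3 to 0.875 m from the base axis. Payload 6.4 kg.
Tool frame: the origin (TCP) lies on the centre line of the jaws, within the pads' length; the fingertips stand 25 mm ahead of it and the grasp point (between the pads) lies 6 mm ahead of it; z points along the fingers, y is the line along which they close (so a half turn about z gives the same grasp; the last joint's range is limited). The gripper opens to 85 mm and grips with 20 to 120 N. Pads are 22 mm wide; open, the fingers measure 114 mm over their backs; the gripper's body (76 mm by 85 mm) begins 54 mm behind the grasp point. The pads swing forward as they close: fully open they stand 13 mm farther back than shut.
Start: joints at [-1.427, 0.181, 1.607, -0, 1.354, -0.206], TCP at [0.197, -0.54, 0.256] pointing down, gripper open.
Joint ranges: [-2.99, 2.99], [-0.89, 2.07], [0.3, 2.58], [-1.14, 4.28], [0, 2.63], [-3.12, 3.12]. Speed limits (rad/s): [2.57, 2.57, 3.01, 3.14, 3.14, 3.14].

### API

Orientations are given as a unit quaternion [x, y, z, w].
In Python, from cell import arm gives the robot as it stands. The module is installed in compiled form; this text tells all that it offers.
- The arm moves only by the shell command python3 -m jog 'ROWS' [FORCE]. ROWS is JSON, a list of rows, each an object with "fingers": the finger opening in mm, from 0 to 85.4; "delta_pos": the shift along the world's x, y, z in units of 25 mm (1.0 is 25 mm), a list of three; "angular": the turn, a rotation vector about the world's x, y, z in units of 5 degrees (1.0 is 5 degrees), a list of three. A call has 1 to 8 rows; each row is the pose to reach, as a shift and turn from the pose commanded when the call began; what a row does not reach only later rows make up. A row lasts 1/12 s, in which the tool goes at most 41.7 mm and 7.16 degrees, less where a joint would pass 70% of its speed; a pose out of reach is approached as far as the arm can. A call with a gripper value outside its range is refused whole. The fingers move at their own pace and stop on an object; FORCE is the grip in N (left out, the last holds). Time passes only in rows, so rows that repeat a pose let the fingers close. It gives the time, the measured TCP pose, the force, the opening and the grip force at its end, in the units of the state.
- arm.get_state(): the state, without advancing time (a new reading comes with each control period).
- arm.grab_frame(name): name is "scene" or "top"; returns the picture (400x640x3 uint8, red, green, blue); there is no depth.
- arm.camera_model(name): a dict with "fx", "fy", "cx", "cy" (pixels), "R" (3x3) and "t" (3): a world point X has camera coordinates R X + t. Camera axes: x right, y down, z forward; pixel columns grow to the right and rows downward; lengths in m; the calibration is good to about 2 mm. A picture is of the moment at which its call begins. camera_model takes no time and is no camera call.
- arm.close_job(): hands the job in; it is judged then, once.
The state is a dict: "t": time; "qpos": joint angles; "joint_vel": joint speeds; "joint_efforts": joint torques, N m; "ee_pos": TCP position; "tool_rot": TCP orientation; "wrist_force": force on the tool from outside, world axes, zero at the start; "wrist_torque": the same for the moment, N m; "finger_gap": finger opening in m; "finger_force": force on a finger pad.
Only numpy, scipy, OpenCV 4.12 (cv2) and the standard library are available. Lean on these libraries where they do the work, as an engineer would, in place of code of your own. Each camera call takes 0.05 s, during which the arm holds its last target. There are 200 camera calls.

## Working session

There is one attempt and no reset: what is moved stays moved. The work goes in short steps, Python scripts to look and compute and a shell command to move; the robot and the scene stay as the last step left them, time stands still between calls to the robot, and variables do not carry over. Pictures are saved under pics/ and viewed, at most 10 in all, crops included, and the job is handed in when it is done.

```bash
mkdir -p pics; python3 - <<'E'
from cell import arm
import cv2
for n in("scene","top"):
    cv2.imwrite(f"pics/{n}0.png",arm.grab_frame(n)[:,:,::-1]); m=arm.camera_model(n); print(n,m)
s=arm.get_state();print(s)
E
```

```text
scene {'fx': 503.7132839485079, 'fy': 503.7132839485079, 'cx': 316.43211169713663, 'cy': 205.53730298146712, 'R': array([[ 0.23113925,  0.97278131, -0.01646696],
       [ 0.73691703, -0.18609702, -0.64986244],
       [-0.63523849,  0.13807394, -0.75987344]]), 't': array([-0.14889622, -0.37178358,  1.57890952])}
top {'fx': 442.9849335470923, 'fy': 442.9849335470923, 'cx': 316.3153015183074, 'cy': 201.6538134371721, 'R': array([[ 0.02155044, -0.99960063,  0.01827989],
       [-0.99595806, -0.0230594 , -0.08680903],
       [ 0.08719588, -0.01633523, -0.99605725]]), 't': array([0.01890631, 0.55889608, 1.21823556])}
{'t': 0.1, 'qpos': array([-1.42731343e+00,  1.81497099e-01,  1.60792469e+00,  3.11211078e-06,
        1.35382545e+00, -2.06303908e-01]), 'joint_vel': array([-0.00017277, -0.00168433, -0.00199385,  0.0014261 , -0.00043758,
        0.00057091]), 'joint_efforts': array([-1.26189580e-04, -4.45877516e+01, -3.52237952e+01, -2.49328687e-04,
        4.18192489e-03,  4.24513212e-05]), 'ee_pos': array([ 0.19699697, -0.53969611,  0.25544909]), 'tool_rot': array([ 9.84744815e-01,  1.74002774e-01,  2.75000146e-05, -8.26838768e-04]), 'wrist_force': array([ 0.19548869, -0.05341155,  0.12104248]), 'wrist_torque': array([ 0.00216703, -0.03583766, -0.03069123]), 'finger_force': 0.0, 'finger_gap': 0.08554994882584882}
```

View pics/scene0.png

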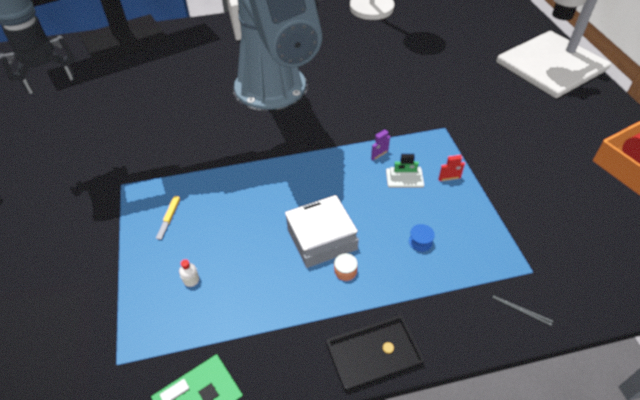

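View pics/top0.png

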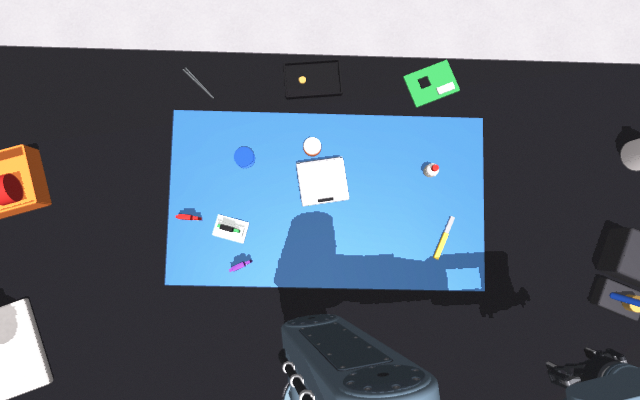

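The scene view shows the jig at (321,230), the spudger at (168,217), the card and stand at (406,170), the flux at (189,273), the spool at (422,238) and the tin at (346,267). In the top view the jig is at (323,181), the pry mark at (326,200), the spudger at (444,238) and the stand at (230,228). The purple and red cards are decoys.

```bash
cat > h.py <<'E'
from cell import arm
import cv2, numpy as np
from scipy.spatial.transform import Rotation as Ro
M={n:arm.camera_model(n) for n in("scene","top")}
def ray(n,p):
    m=M[n];R=m["R"];c=-R.T@m["t"];d=R.T@np.array([(p[0]-m["cx"])/m["fx"],(p[1]-m["cy"])/m["fy"],1]);return c,d/np.linalg.norm(d)
def plane(n,p,z):
    c,d=ray(n,p);return c+d*(z-c[2])/d[2]
def tri(ps,pt):
    (a,u),(b,v)=ray("scene",ps),ray("top",pt)
    s=np.linalg.lstsq(np.c_[u,-v],b-a,rcond=None)[0];P,Q=a+s[0]*u,b+s[1]*v
    return (P+Q)/2,np.linalg.norm(P-Q)
def proj(n,X):
    m=M[n];q=m["R"]@np.array(X)+m["t"];return np.array([m["fx"]*q[0]/q[2]+m["cx"],m["fy"]*q[1]/q[2]+m["cy"]])
def blob(img,lo,hi,box):
    "largest HSV blob in box x0,y0,x1,y1 -> contour points (N,2), centroid"
    x0,y0,x1,y1=box;h=cv2.cvtColor(img,cv2.COLOR_RGB2HSV)[y0:y1,x0:x1]
    k=cv2.inRange(h,np.array(lo),np.array(hi));c=max(cv2.findContours(k,0,1,offset=(x0,y0))[0],key=cv2.contourArea)
    m=cv2.moments(c);return c,np.array([m["m10"],m["m01"]])/max(m["m00"],1e-9)
E
python3 - <<'E'
from h import *
I={n:arm.grab_frame(n) for n in M}
cv2.imwrite("pics/c.png",np.vstack([cv2.resize(np.hstack([I["top"][150:215,290:360],I["top"][205:270,200:270],I["top"][205:270,410:480]]),None,fx=3.8,fy=3.8,interpolation=0),
 cv2.resize(np.hstack([I["scene"][190:270,280:365],I["scene"][145:225,380:465],I["scene"][185:265,130:170+0]]),None,fx=3.8,fy=3.8,interpolation=0)])[:,:,::-1]) if 85+85+40==210 else 0
C={}
for nm,lo,hi,bs,bt in [("yellow",(18,80,80),(35,255,255),(130,180,200,250),(410,200,470,270)),
 ("green",(40,70,30),(85,255,255),(380,140,430,195),(205,205,255,250)),
 ("cover",(0,0,170),(179,60,255),(280,190,365,265),(290,150,355,212)),
 ("stand",(0,0,110),(179,70,255),(380,140,430,195),(205,205,255,250)),
 ("blade",(0,0,110),(179,80,255),(145,210,180,250),(430,205,470,245)),
 ("black",(0,0,0),(179,255,50),(395,145,420,170),(215,218,245,240)),
 ("mark",(0,0,0),(179,255,70),(295,195,330,212),(312,193,340,206))]:
    o=[]
    for n,b in(("scene",bs),("top",bt)):
        c,m=blob(I[n],lo,hi,b);r=cv2.minAreaRect(c);o.append(m)
        print(nm,n,m.round(1),cv2.contourArea(c),"box",cv2.boxPoints(r).round(1).tolist(), "poly",cv2.approxPolyDP(c,3,True)[:,0].tolist() if nm in("cover",) else "")
    p,g=tri(*o);print("   tri",p.round(4),"gap",g.round(4))
E
```

```text
yellow scene [171.5 208.5] 146.0 box [[162.60000610351562, 219.60000610351562], [173.8000030517578, 194.60000610351562], [180.0, 197.3000030517578], [168.8000030517578, 222.39999389648438]] poly 
yellow top [440.2 245.6] 121.0 box [[432.5, 257.20001220703125], [443.0, 231.60000610351562], [448.20001220703125, 233.6999969482422], [437.70001220703125, 259.29998779296875]] poly 
   tri [ 0.4432 -0.3207  0.0113] gap 0.0012
green scene [405.8 166.6] 187.5 box [[395.0, 161.0], [418.0, 161.0], [418.0, 171.0], [395.0, 171.0]] poly 
green top [235.4 230. ] 14.0 box [[231.8000030517578, 230.60000610351562], [232.8000030517578, 227.60000610351562], [239.39999389648438, 229.8000030517578], [238.39999389648438, 232.8000030517578]] poly 
   tri [0.477  0.262  0.0446] gap 0.0224
cover scene [320.2 222.2] 2370.0 box [[284.1000061035156, 211.3000030517578], [344.1000061035156, 191.3000030517578], [357.79998779296875, 232.39999389648438], [297.79998779296875, 252.39999389648438]] poly [[336, 195], [285, 212], [304, 250], [356, 232]]
cover top [322.3 181.3] 1984.0 box [[295.5, 162.5], [342.799987792968
[... 858 characters left out ...]
7.6000061035156, 236.0]] poly 
   tri [ 0.5033 -0.3446  0.0141] gap 0.0018
black scene [407.1 159.2] 55.0 box [[402.0, 156.0], [412.0, 156.0], [412.0, 162.0], [402.0, 162.0]] poly 
black top [0. 0.] 0.0 box [[232.0, 230.0], [232.0, 230.0], [232.0, 228.0], [232.0, 228.0]] poly 
   tri [0.7967 0.2863 0.5632] gap 0.4506Traceback (most recent call last):
  File "<stdin>", line 15, in <module>
  File "h.py", line 18, in blob
    k=cv2.inRange(h,np.array(lo),np.array(hi));c=max(cv2.findContours(k,0,1,offset=(x0,y0))[0],key=cv2.contourArea)
                                                 ~~~^^^^^^^^^^^^^^^^^^^^^^^^^^^^^^^^^^^^^^^^^^^^^^^^^^^^^^^^^^^^^^^
ValueError: max() iterable argument is empty
```

View pics/c.png

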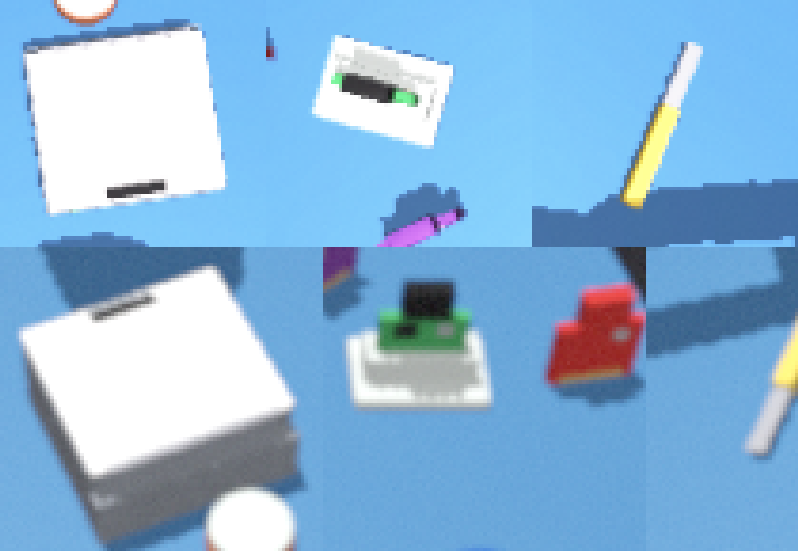

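The crops show the cover as a clean white quad with its mark facing the robot. The green card's black grip stands out clearly against the white stand, and the spudger's blade points away from the robot.

```bash
python3 - <<'E'
from h import *
I={n:arm.grab_frame(n) for n in M}
for n in M: print(n,"cam",(-M[n]["R"].T@M[n]["t"]).round(3))
def rect(c,n,z):
    P=np.array([plane(n,p,z)[:2]*1000 for p in c[:,0]],np.float32);r=cv2.minAreaRect(P);b=cv2.boxPoints(r)
    e=b[1]-b[0];m=cv2.moments(P.reshape(-1,1,2));return np.round([m["m10"]/m["m00"],m["m01"]/m["m00"]],1),np.round(r[0],1),np.round(r[1],1),np.round(np.degrees(np.arctan2(e[1],e[0]))%90,1)
W=((0,0,170),(179,60,255))
for n,b in(("scene",(280,190,365,265)),("top",(290,150,355,212))): print("cover",n,rect(blob(I[n],*W,b)[0],n,.062))
print("stand top",rect(blob(I["top"],(0,0,110),(179,70,255),(205,205,255,250))[0],"top",.03))
def px(n,b,f):
    x0,y0,x1,y1=b;h=cv2.cvtColor(I[n],cv2.COLOR_RGB2HSV)[y0:y1,x0:x1].astype(int);k=f(h[...,0],h[...,1],h[...,2]);y,x=np.nonzero(k);return np.c_[x+x0,y+y0]
def ax(q,n,z):
    P=np.array([plane(n,p,z)[:2]*1000 for p in q]);c=P.mean(0);u=np.linalg.svd(P-c,full_matrices=False)[2][0];s=(P-c)@u
    return len(q),c.round(1),"dir",np.degrees(np.arctan2(u[1],u[0])).round(1),"ext",np.round([s.min(),s.max()],1)
bl=lambda h,s,v:(v<75)
g=lambda h,s,v:(h>40)&(h<85)&(s>70)
ye=lambda h,s,v:(h>18)&(h<35)&(s>80)
yb=lambda h,s,v:((h>18)&(h<35)&(s>80))|((s<60)&(v>120))
T=(216,218,246,240);Sb=(396,152,416,164)
a,b=px("scene",Sb,bl),px("top",T,bl)
print("black top",ax(b,"top",.086),"scene",len(a),a.min(0),a.max(0),a.mean(0)," top",b.min(0),b.max(0),b.mean(0)); print("tri",tri(a.mean(0),b.mean(0)))
print("card all",ax(px("top",T,lambda h,s,v:bl(h,s,v)|g(h,s,v)),"top",.075))
for n,bx in(("scene",(145,185,185,245)),("top",(425,205,465,265))):
    print("spud",n,"handle",ax(px(n,bx,ye),n,.012),"all",ax(px(n,bx,yb),n,.011))
    q=px(n,bx,yb);d=np.array([plane(n,p,.0085)@[0.928,-0.37,0] for p in q]);print(" tip px",q[d.argsort()[-3:]].mean(0))
q=[px("scene",(295,195,330,215),bl),px("top",(312,193,340,206),bl)]
print("mark",[len(k) for k in q],tri(q[0].mean(0),q[1].mean(0)),plane("scene",q[0].mean(0),.062),plane("top",q[1].mean(0),.062))
print("spool,flux,tin")
E
```

```text
scene cam [ 1.311 -0.142  0.956]
top cam [0.45  0.052 1.262]
cover scene (array([612. ,  17.6]), array([612.3,  17.8]), array([122.5, 134. ]), np.float32(9.8))
cover top (array([611.5,  16.9]), array([612.3,  17.1]), array([121.2, 130.3]), np.float32(9.5))
stand top (array([477.9, 268. ]), array([477.9, 268. ]), array([90.8, 60.6]), np.float32(76.0))
black top (54, array([478., 269.]), 'dir', np.float64(-103.6), 'ext', array([-17. ,  17.5])) scene 103 [401 155] [413 163] [406.88349515 159.03883495]  top [220 225] [233 231] [226.16666667 227.85185185]
tri (array([0.47849327, 0.27226532, 0.0711932 ]), np.float64(0.0011732802949478306))
card all (85, array([477.6, 267.1]), 'dir', np.float64(76.6), 'ext', array([-31.3,  29.5]))
spud scene handle (173, array([ 443.7, -319.9]), 'dir', np.float64(-21.1), 'ext', array([-41.1,  40.4])) all (326, array([ 464.4, -329.3]), 'dir', np.float64(-21.3), 'ext', array([-67.6,  71.5]))
 tip px [158.66666667 238.66666667]
spud top handle (150, array([ 443.2, -321.2]), 'dir', np.float64(157.9), 'ext', array([-39.6,  38.6])) all (242, array([ 462.8, -330.3]), 'dir', np.float64(157.7), 'ext', array([-69.4,  61.2]))
 tip px [452.33333333 216.33333333]
 ** On entry to DLASCL parameter number  4 had an illegal value
 ** On entry to DLASCL parameter number  4 had an illegal value
 ** On entry to DLASCL parameter number  4 had an illegal value
 ** On entry to DLASCL parameter number  4 had an illegal value
 ** On entry to DLASCL parameter number  5 had an illegal value
 ** On entry to DLASCL parameter number  4 had an illegal value<stdin>:27: RuntimeWarning: Mean of empty slice.
  ret = um.true_divide(
Traceback (most recent call last):
  File "h.py", line 11, in tri
    s=np.linalg.lstsq(np.c_[u,-v],b-a,rcond=None)[0];P,Q=a+s[0]*u,b+s[1]*v
      ~~~~~~~~~~~~~~~^^^^^^^^^^^^^^^^^^^^^^^^^^^^
numpy.linalg.LinAlgError: SVD did not converge in Linear Least Squares
```

```bash
python3 -m jog '[{"fingers":60,"delta_pos":[1.4,1.1,0],"angular":[0,0,-1.2]},{"fingers":60,"delta_pos":[2.8,2.2,-0.6],"angular":[0,0,-2.4]},{"fingers":60,"delta_pos":[4.2,3.4,-1.2],"angular":[0,0,-3.6]},{"fingers":60,"delta_pos":[5.6,4.6,-1.8],"angular":[0,0,-4.8]},{"fingers":60,"delta_pos":[7,5.7,-2.4],"angular":[0,0,-6]},{"fingers":60,"delta_pos":[8.4,6.9,-3],"angular":[0,0,-7.2]},{"fingers":60,"delta_pos":[9.6,7.9,-3.6],"angular":[0,0,-8.36]},{"fingers":60,"delta_pos":[10.41,8.55,-4.4],"angular":[0,0,-8.36]}]' 80
python3 -m jog '[{"fingers":50,"delta_pos":[0,0,0],"angular":[0,0,0]},{"fingers":50,"delta_pos":[0,0,0],"angular":[0,0,0]}]'
```

```text
t: 0.97
ee_pos: [0.4429, -0.3389, 0.1585]
tool_rot: [0.982, -0.191, 0.001, 0.001]
wrist_force: [0.3, -0.6, 0.2]
finger_gap: 0.0599
finger_force: 0.0
t: 1.13
ee_pos: [0.4416, -0.3375, 0.1563]
tool_rot: [0.982, -0.187, -0.001, -0.001]
wrist_force: [-1.5, -0.8, -0.1]
finger_gap: 0.05
finger_force: 0.0
```

```bash
python3 -m jog '[{"fingers":40,"delta_pos":[0.63,0.45,-1],"angular":[0,0,-0.05]},{"fingers":40,"delta_pos":[0.63,0.45,-2],"angular":[0,0,-0.05]},{"fingers":40,"delta_pos":[0.63,0.45,-3],"angular":[0,0,-0.05]},{"fingers":40,"delta_pos":[0.63,0.45,-4],"angular":[0,0,-0.05]},{"fingers":40,"delta_pos":[0.63,0.45,-4.7],"angular":[0,0,-0.05]},{"fingers":40,"delta_pos":[0.63,0.45,-5.1],"angular":[0,0,-0.05]},{"fingers":40,"delta_pos":[0.63,0.45,-5.1],"angular":[0,0,-0.05]}]' 
python3 - <<'E'
from h import *
a=arm.grab_frame("top")[195:275,405:485];b=arm.grab_frame("scene")[170:250,130:210]
cv2.imwrite("pics/g.png",cv2.resize(np.hstack([a,b]),None,fx=5,fy=5,interpolation=0)[:,:,::-1])
E
```

```text
t: 1.72
ee_pos: [0.4551, -0.3287, 0.0287]
tool_rot: [0.981, -0.192, -0.001, -0.001]
wrist_force: [0.2, 0.1, -0.1]
finger_gap: 0.0397
finger_force: 0.0
```

View pics/g.png

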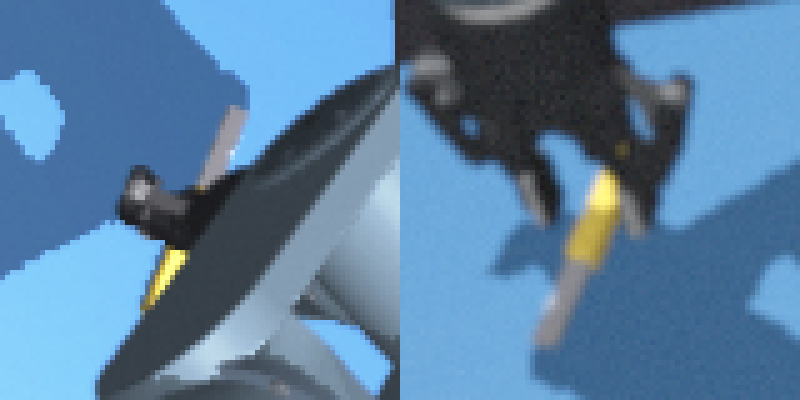

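The open fingers straddle the yellow handle in both views, at about (170,225) in the left half and (600,190) in the right half of the enlarged crop. I'm closing on it.

```bash
python3 -m jog '[{"fingers":20,"delta_pos":[0.06,0.06,-0.04],"angular":[0,0,0]},{"fingers":14,"delta_pos":[0.06,0.06,-0.04],"angular":[0,0,0]},{"fingers":8,"delta_pos":[0.06,0.06,-0.04],"angular":[0,0,0]},{"fingers":8,"delta_pos":[0.06,0.06,-0.04],"angular":[0,0,0]},{"fingers":8,"delta_pos":[0.06,0.06,-0.04],"angular":[0,0,0]}]' 90
python3 -m jog '[{"fingers":8,"delta_pos":[0,0,0.5],"angular":[0,0,0]},{"fingers":8,"delta_pos":[0,0,1],"angular":[0,0,0]},{"fingers":8,"delta_pos":[0,0,2],"angular":[0,0,0]},{"fingers":8,"delta_pos":[0,0,3],"angular":[0,0,0]},{"fingers":8,"delta_pos":[0,0,3],"angular":[0,0,0]}]'
python3 - <<'E'
from h import *
s=arm.get_state();R=Ro.from_quat(s["tool_rot"]).as_matrix();print(s["ee_pos"],R.round(4).tolist(),s["wrist_force"],s["qpos"].round(2))
a=arm.grab_frame("top")[190:260,400:480];b=arm.grab_frame("scene")[180:250,120:200]
cv2.imwrite("pics/g2.png",cv2.resize(np.hstack([a,b]),None,fx=5,fy=5,interpolation=0)[:,:,::-1])
E
```

```text
t: 2.23
ee_pos: [0.4591, -0.3281, 0.0312]
tool_rot: [0.982, -0.191, 0.001, 0.001]
wrist_force: [-0.8, 1.2, 6.7]
finger_gap: 0.0112
finger_force: 88.6
t: 2.65
ee_pos: [0.461, -0.3299, 0.111]
tool_rot: [0.982, -0.191, 0.004, 0.003]
wrist_force: [0.1, -1.1, 0.8]
finger_gap: 0.0108
finger_force: 88.1
[ 0.46096664 -0.32986431  0.11104719] [[0.9272, -0.3744, 0.0069], [-0.3743, -0.9273, -0.0075], [0.0092, 0.0043, -0.9999]] [ 0.10545302 -1.14768662  0.81860954] [-0.83  0.33  1.74  0.    1.06  1.12]
```

View pics/g2.png

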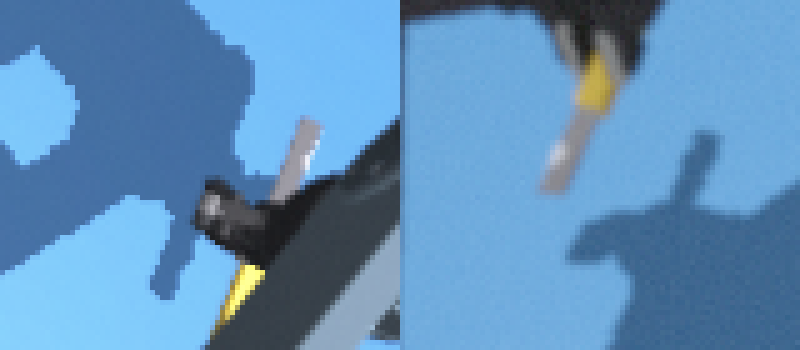

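The spudger is held level. The blade tip is at top (462,214.4) and scene (150.6,218).

```bash
cat >> h.py <<'E'
JO=np.array([.6179,.0184]);JY=np.radians(9.6)
U=np.array([np.cos(JY),np.sin(JY)]);V=np.array([-U[1],U[0]])
def jig(P): d=np.array(P)[:2]-JO;return np.round([d@U*1e3,d@V*1e3,P[2]*1e3],1)
def world(x,y,z): p=JO+U*x/1e3+V*y/1e3;return np.array([p[0],p[1],z/1e3])
E
python3 - <<'E'
from h import *
p,g=tri((150.6,218),(462,214.4));s=arm.get_state();t=np.array(s["ee_pos"]);d=p-t
R=Ro.from_quat(s["tool_rot"]).as_matrix()
print(p,g,"tip rel tcp",d,"in tool",R.T@d, "yaw",np.degrees(np.arctan2(d[1],d[0])))
# target: tip at jig x=-75 (11mm ahead of cover edge), y0, z 52
print("tcp target approach", world(-75-77,0,0), "notch tip +30:",world(-24,0,0))
E
```

```text
[ 0.52793655 -0.35554027  0.08573406] 0.00450049357708686 tip rel tcp [ 0.06873434 -0.02738679 -0.02121373] in tool [ 0.07390012 -0.00039598  0.02151941] yaw -21.724518417103877
tcp target approach [ 0.4680286  -0.00694885  0.        ] notch tip +30: [0.5942361  0.01439755 0.        ]
```

```bash
python3 -m jog '[{"fingers":8,"delta_pos":[0,1.2,0],"angular":[0,0,0.8]},{"fingers":8,"delta_pos":[0,2.6,0],"angular":[0,0,1.6]},{"fingers":8,"delta_pos":[0,4.0,0],"angular":[0,0,2.4]},{"fingers":8,"delta_pos":[0.1,5.4,0],"angular":[0,0,3.2]},{"fingers":8,"delta_pos":[0.1,6.8,0],"angular":[0,0,4]},{"fingers":8,"delta_pos":[0.1,8.2,0],"angular":[0,0,4.8]},{"fingers":8,"delta_pos":[0.2,9.6,0],"angular":[0,0,5.6]},{"fingers":8,"delta_pos":[0.2,11,0],"angular":[0,0,6.3]}]'
python3 -m jog '[{"fingers":8,"delta_pos":[0,0.5,0],"angular":[0,0,0]},{"fingers":8,"delta_pos":[0,1,0],"angular":[0,0,0]},{"fingers":8,"delta_pos":[0,1.5,0],"angular":[0,0,0]},{"fingers":8,"delta_pos":[0,1.9,0],"angular":[0,0,0]},{"fingers":8,"delta_pos":[0,1.9,0],"angular":[0,0,0]},{"fingers":8,"delta_pos":[0,1.9,0],"angular":[0,0,0]}]'
python3 - <<'E'
from h import *
s=arm.get_state();R=Ro.from_quat(s["tool_rot"]).as_matrix();print(s["ee_pos"],jig(s["ee_pos"]),"yaw",np.degrees(np.arctan2(R[1,0],R[0,0])),R[2].round(4))
a=arm.grab_frame("top")[150:250,280:380];b=arm.grab_frame("scene")[150:250,270:370]
cv2.imwrite("pics/a.png",cv2.resize(np.hstack([a,b]),None,fx=4,fy=4,interpolation=0)[:,:,::-1])
E
```

```text
t: 3.42
ee_pos: [0.4624, -0.0503, 0.1039]
tool_rot: [0.996, 0.084, -0.0, -0.0]
wrist_force: [0.8, 0.2, -1.4]
finger_gap: 0.0105
finger_force: 88.2
t: 3.92
ee_pos: [0.4628, -0.0044, 0.104]
tool_rot: [0.997, 0.083, -0.0, -0.0]
wrist_force: [-0.2, -1.0, 0.2]
finger_gap: 0.0107
finger_force: 88.2
[ 0.4628164  -0.00441018  0.10399209] [-156.7    3.4  104. ] yaw 9.55928012524243 [-8.e-04 -1.e-04 -1.e+00]
```

View pics/a.png

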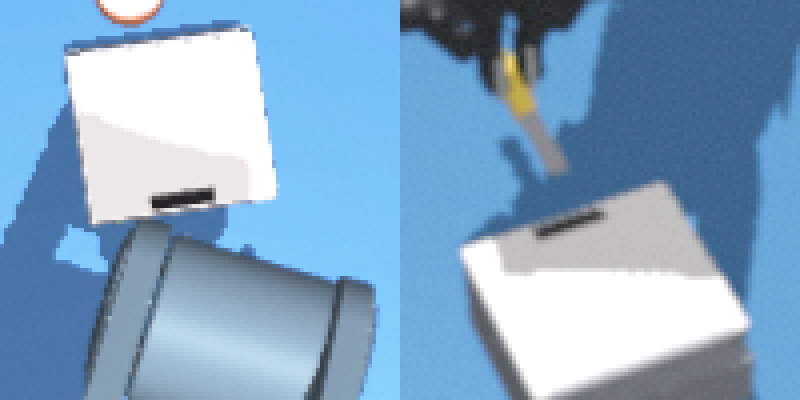

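The level blade points at the pry mark. Its tip is at scene (309,193), just short of the cover's front edge.

```bash
python3 - <<'E'
from h import *
for l in (71,74,77):
  for d in(19,22,25): print(l,d,proj("scene",world(-156.7+l,3.4,104-d)).round(1))
I=arm.grab_frame("scene");h=cv2.cvtColor(I,cv2.COLOR_RGB2HSV)[185:198,300:314];print(h[...,1])
E
```

```text
71 19 [307.9 190.2]
71 22 [308.  191.1]
71 25 [308. 192.]
74 19 [308.4 191.1]
74 22 [308.4 192. ]
74 25 [308.5 192.8]
77 19 [308.9 192. ]
77 22 [308.9 192.8]
77 25 [309.  193.7]
[[134 123  94  52  17   9  10  40  78 104 134 143 149 138]
 [141 132 117  72  31  12  11  17  39  80 124 142 142 143]
 [137 137 123 100  58  21  11  12  24  59 102 136 152 138]
 [146 140 131 117  86  41  14   9  11  33  69 116 142 147]
 [144 143 138 129 108  69  22  14   9  14  41  89 128 145]
 [150 144 144 135 123  91  41  12   9   9  21  65 115 143]
 [141 141 146 133 126 112  63  18  12   9  15  50 118 140]
 [145 141 143 140 133 121  84  39  20  26  39  77 121 140]
 [152 141 149 144 142 129 108  68  62  71  93 112 132 145]
 [145 143 144 136 137 138 131 117 113 118 133 140 144 143]
 [144 147 138 141 150 142 142 137 149 143 148 143 147 140]
 [146 145 149 138 143 140 149 141 144 142 152 147 139 145]
 [137 146 143 148 142 143 140 143 147 153 140 145 143 143]]
```

```bash
python3 -m jog '[{"fingers":8,"delta_pos":[0.02,-0.13,-0.4],"angular":[0,0,0]},{"fingers":8,"delta_pos":[0.02,-0.13,-0.8],"angular":[0,0,0]},{"fingers":8,"delta_pos":[0.02,-0.13,-1.14],"angular":[0,0,0]},{"fingers":8,"delta_pos":[0.02,-0.13,-1.14],"angular":[0,0,0]},{"fingers":8,"delta_pos":[0.02,-0.13,-1.14],"angular":[0,0,0]}]'
python3 -m jog '[{"fingers":8,"delta_pos":[0.3,0.05,0],"angular":[0,0,0]},{"fingers":8,"delta_pos":[0.6,0.1,0],"angular":[0,0,0]},{"fingers":8,"delta_pos":[0.9,0.15,0],"angular":[0,0,0]},{"fingers":8,"delta_pos":[1.2,0.2,0],"angular":[0,0,0]},{"fingers":8,"delta_pos":[1.45,0.24,0],"angular":[0,0,0]},{"fingers":8,"delta_pos":[1.62,0.27,0],"angular":[0,0,0]},{"fingers":8,"delta_pos":[1.62,0.27,0],"angular":[0,0,0]},{"fingers":8,"delta_pos":[1.62,0.27,0],"angular":[0,0,0]}]'
python3 -c "
from h import *
print(jig(arm.get_state()['ee_pos']),arm.get_state()['wrist_torque'])"
```

```text
t: 4.48
ee_pos: [0.4627, -0.0078, 0.0746]
tool_rot: [0.997, 0.083, -0.001, -0.0]
wrist_force: [0.9, -0.3, -0.7]
finger_gap: 0.011
finger_force: 88.2
t: 5.15
ee_pos: [0.5043, -0.001, 0.0757]
tool_rot: [0.997, 0.083, -0.0, -0.0]
wrist_force: [0.3, 0.1, -1.0]
finger_gap: 0.0109
finger_force: 88.2
[-115.3   -0.2   75.7] [ 0.01608119 -0.02556162  0.01486626]
```

```bash
python3 -m jog '[{"fingers":8,"delta_pos":[0,0,0.15],"angular":[0,0,0]},{"fingers":8,"delta_pos":[0,0,0.3],"angular":[0,0,0]},{"fingers":8,"delta_pos":[0,0,0.45],"angular":[0,0,0]},{"fingers":8,"delta_pos":[0,0,0.6],"angular":[0,0,0]},{"fingers":8,"delta_pos":[0,0,0.8],"angular":[0,0,0]},{"fingers":8,"delta_pos":[0,0,1],"angular":[0,0,0]},{"fingers":8,"delta_pos":[0,0,1.2],"angular":[0,0,0]},{"fingers":8,"delta_pos":[0,0,1.2],"angular":[0,0,0]}]'
python3 - <<'E'
from h import *
s=arm.get_state();print(jig(s["ee_pos"]),s["wrist_torque"])
b=arm.grab_frame("scene")[150:250,250:390]
cv2.imwrite("pics/p.png",cv2.resize(b,None,fx=4,fy=4,interpolation=0)[:,:,::-1])
E
```

```text
t: 5.82
ee_pos: [0.5049, -0.0013, 0.1072]
tool_rot: [0.997, 0.083, 0.001, 0.0]
wrist_force: [-0.1, -0.0, -0.6]
finger_gap: 0.0105
finger_force: 88.2
[-114.7   -0.6  107.2] [ 0.01886934  0.06010438 -0.07254991]
```

View pics/p.png

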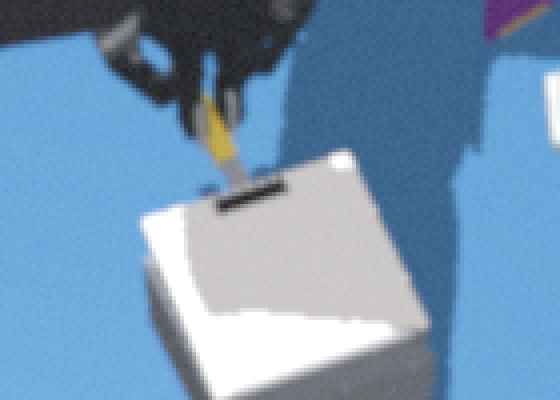

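The blade lies under the cover and has lifted it about 16° (blade at (237,170), mark at (250,195) in the crop). I'm following the arc of the cover about its hinge.

```bash
python3 -m jog '[{"fingers":8,"delta_pos":[0.18,0.03,0.4],"angular":[0,0,0]},{"fingers":8,"delta_pos":[0.39,0.07,0.79],"angular":[0,0,0]},{"fingers":8,"delta_pos":[0.65,0.11,1.2],"angular":[0,0,0]},{"fingers":8,"delta_pos":[0.94,0.16,1.58],"angular":[0,0,0]},{"fingers":8,"delta_pos":[1.3,0.22,1.91],"angular":[0,0,0]},{"fingers":8,"delta_pos":[1.68,0.28,2.2],"angular":[0,0,0]},{"fingers":8,"delta_pos":[1.68,0.28,2.2],"angular":[0,0,0]}]'
python3 -m jog '[{"fingers":8,"delta_pos":[0.42,0.07,0.23],"angular":[0,0,0]},{"fingers":8,"delta_pos":[0.88,0.15,0.41],"angular":[0,0,0]},{"fingers":8,"delta_pos":[1.35,0.23,0.5],"angular":[0,0,0]},{"fingers":8,"delta_pos":[1.82,0.31,0.57],"angular":[0,0,0]},{"fingers":8,"delta_pos":[2.2,0.37,0.57],"angular":[0,0,0]},{"fingers":8,"delta_pos":[2.5,0.42,0.55],"angular":[0,0,0]},{"fingers":8,"delta_pos":[2.5,0.42,0.55],"angular":[0,0,0]}]'
python3 - <<'E'
from h import *
s=arm.get_state();print(jig(s["ee_pos"]),s["wrist_torque"])
b=arm.grab_frame("scene")[110:270,240:400];a=arm.grab_frame("top")[120:280,240:400]
cv2.imwrite("pics/o.png",cv2.resize(np.hstack([b,a]),None,fx=2.5,fy=2.5,interpolation=0)[:,:,::-1])
E
```

```text
t: 6.45
ee_pos: [0.5497, 0.0057, 0.1639]
tool_rot: [0.997, 0.083, 0.003, 0.001]
wrist_force: [0.5, -0.5, 0.6]
finger_gap: 0.0106
finger_force: 88.3
t: 7.03
ee_pos: [0.6098, 0.0165, 0.1746]
tool_rot: [0.997, 0.083, 0.0, 0.0]
wrist_force: [0.6, 0.4, -0.7]
finger_gap: 0.0112
finger_force: 88.3
[ -8.3  -0.6 174.6] [ 0.02638646  0.02882791 -0.00735023]
```

View pics/o.png

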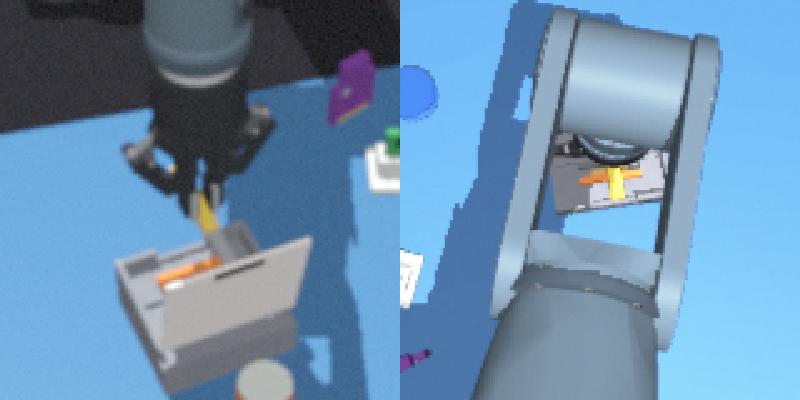

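The cover stands upright or beyond (edge near (310,240), mark at (237,270) on its outer face). The orange lip shows in both views. I'm backing off to lay the spudger on free bench to the robot's right.

```bash
python3 -m jog '[{"fingers":8,"delta_pos":[-0.6,-0.1,0],"angular":[0,0,0]},{"fingers":8,"delta_pos":[-1.6,-0.27,0],"angular":[0,0,0]},{"fingers":8,"delta_pos":[-2.8,-0.47,0],"angular":[0,0,0]},{"fingers":8,"delta_pos":[-4,-1,0],"angular":[0,0,0]},{"fingers":8,"delta_pos":[-5,-2.2,0],"angular":[0,0,0]},{"fingers":8,"delta_pos":[-5.8,-3.6,0],"angular":[0,0,0]},{"fingers":8,"delta_pos":[-6,-5,-0.4],"angular":[0,0,0]},{"fingers":8,"delta_pos":[-6,-6.4,-1],"angular":[0,0,0]}]'
python3 -m jog '[{"fingers":8,"delta_pos":[0,-0.8,-0.8],"angular":[0,0,0]},{"fingers":8,"delta_pos":[0,-1.6,-1.6],"angular":[0,0,0]},{"fingers":8,"delta_pos":[0,-2.3,-2.6],"angular":[0,0,0]},{"fingers":8,"delta_pos":[0,-2.3,-3.2],"angular":[0,0,0]},{"fingers":8,"delta_pos":[0,-2.3,-3.2],"angular":[0,0,0]},{"fingers":8,"delta_pos":[0,-2.3,-3.2],"angular":[0,0,0]}]'
python3 - <<'E'
from h import *
I=arm.grab_frame("scene");h=cv2.cvtColor(I,cv2.COLOR_RGB2HSV)[150:280,270:380].astype(int)
T=arm.grab_frame("top")
cv2.imwrite("pics/j.png",cv2.resize(np.hstack([I[170:270,280:380],T[130:230,275:375]]),None,fx=4,fy=4,interpolation=0)[:,:,::-1])
E
```

```text
t: 7.8
ee_pos: [0.4577, -0.145, 0.151]
tool_rot: [0.997, 0.083, 0.001, 0.001]
wrist_force: [0.9, 1.4, -0.9]
finger_gap: 0.0108
finger_force: 88.3
t: 8.3
ee_pos: [0.4576, -0.2006, 0.069]
tool_rot: [0.997, 0.082, -0.001, -0.001]
wrist_force: [0.1, 0.2, 0.1]
finger_gap: 0.0109
finger_force: 88.3
```

View pics/j.png

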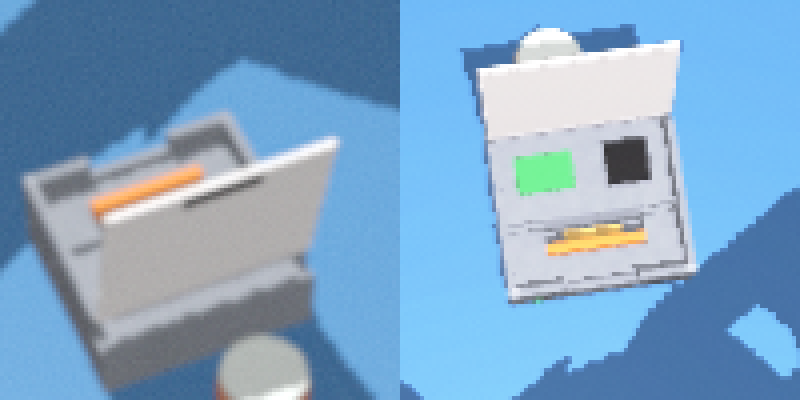

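The cover stands open. Its edge corners are at scene (364.5,205) and (305,224.5), and at top (294.5,147.5) and (345,140.5). The lip is visible at top (424,190).

```bash
python3 - <<'E'
from h import *
for a,b in(((364.5,205),(294.5,147.5)),((305,224.5),(345,140.5))):
    p,g=tri(a,b);j=jig(p);print(j,g.round(4),"ang",np.degrees(np.arctan2(j[2]-60,52-j[0])))
I={n:arm.grab_frame(n) for n in M}
def orange(n,b):
    x0,y0,x1,y1=b;h=cv2.cvtColor(I[n],cv2.COLOR_RGB2HSV)[y0:y1,x0:x1].astype(int);y,x=np.nonzero((h[...,0]>5)&(h[...,0]<20)&(h[...,1]>110)&(h[...,2]>120));return np.c_[x+x0,y+y0]
q=orange("top",(300,170,350,205));P=np.array([plane("top",p,.052)[:2]*1e3 for p in q]);c=P.mean(0);u=np.linalg.svd(P-c,full_matrices=False)[2][0]
print("lip top",len(q),c,"jig",jig([*(c/1e3),.052]),"dir",np.degrees(np.arctan2(u[1],u[0]))%180-90,[((P-c)@u).min(),((P-c)@u).max()],"n",np.std((P-c)@[-u[1],u[0]])*3.46)
q=orange("scene",(295,200,335,228));P=np.array([plane("scene",p,.05)[:2]*1e3 for p in q]);J=np.array([jig([*(x/1e3),.05]) for x in P]);print("lip scene",len(q),J.min(0),J.max(0),J.mean(0))
E
python3 -m jog '[{"fingers":8,"delta_pos":[0,0,-0.5],"angular":[0,0,0]},{"fingers":8,"delta_pos":[0,0,-1],"angular":[0,0,0]},{"fingers":8,"delta_pos":[0,0,-1.3],"angular":[0,0,0]},{"fingers":8,"delta_pos":[0,0,-1.45],"angular":[0,0,0]},{"fingers":8,"delta_pos":[0,0,-1.54],"angular":[0,0,0]},{"fingers":8,"delta_pos":[0,0,-1.54],"angular":[0,0,0]}]'
```

```text
[ 73.6  63.3 173.7] 0.0042 ang 100.75650799244673
[ 72.5 -65.5 174. ] 0.0008 ang 100.19423699321413
lip top 41 [590.29457984  13.86742312] jig [-28.    0.1  52. ] dir 7.979782509221877 [np.float64(-31.55245306629338), np.float64(29.502713450882794)] n 15.091879838947516
lip scene 81 [-33.2 -33.4  50. ] [-25.   33.5  50. ] [-29.39382716  -0.47407407  50.        ]
t: 9.0
ee_pos: [0.459, -0.2012, 0.0315]
tool_rot: [0.997, 0.083, 0.0, 0.0]
wrist_force: [0.1, -0.6, -0.0]
finger_gap: 0.0107
finger_force: 88.4
```

The cover is at about 100° and the lip matches the jig frame. I'm lowering the last millimetre and releasing.

```bash
python3 -m jog '[{"fingers":8,"delta_pos":[0,0,-0.06],"angular":[0,0,0]},{"fingers":8,"delta_pos":[0,0,-0.06],"angular":[0,0,0]},{"fingers":20,"delta_pos":[0,0,-0.06],"angular":[0,0,0]},{"fingers":30,"delta_pos":[0,0,0],"angular":[0,0,0]},{"fingers":40,"delta_pos":[0,0,0],"angular":[0,0,0]},{"fingers":40,"delta_pos":[0,0,0.3],"angular":[0,0,0]},{"fingers":40,"delta_pos":[0,0,1.2],"angular":[0,0,0]},{"fingers":40,"delta_pos":[0,0,2.4],"angular":[0,0,0]}]'
python3 -m jog '[{"fingers":40,"delta_pos":[0,0.4,1.3],"angular":[0,0,0.5]},{"fingers":40,"delta_pos":[0,1.4,2.6],"angular":[0,0,1.8]},{"fingers":40,"delta_pos":[0,2.8,3.6],"angular":[0,0,3.1]},{"fingers":40,"delta_pos":[0,4.3,4],"angular":[0,0,4.4]},{"fingers":40,"delta_pos":[0,5.8,4],"angular":[0,0,5.7]},{"fingers":40,"delta_pos":[0,7.3,4],"angular":[0,0,7]},{"fingers":40,"delta_pos":[0,8.8,4],"angular":[0,0,8.3]},{"fingers":40,"delta_pos":[0,10.3,4],"angular":[0,0,9.6]}]'
python3 - <<'E'
from h import *
s=arm.get_state();R=Ro.from_quat(s["tool_rot"]).as_matrix();print("tcp",s["ee_pos"],"tooly",np.degrees(np.arctan2(R[1,1],R[0,1])))
print(s["qpos"].round(2))
E
```

```text
t: 9.67
ee_pos: [0.457, -0.2, 0.0901]
tool_rot: [0.997, 0.083, -0.002, -0.002]
wrist_force: [1.2, -0.6, -1.0]
finger_gap: 0.0404
finger_force: 0.0
t: 10.33
ee_pos: [0.4584, 0.0581, 0.192]
tool_rot: [0.875, 0.483, 0.001, 0.0]
wrist_force: [0.6, -0.1, 0.1]
finger_gap: 0.0398
finger_force: 0.0
tcp [0.45839239 0.05806655 0.19196086] tooly -32.20384366725883
[-0.13 -0.01  1.95  0.    1.2   0.43]
```

```bash
python3 -m jog '[{"fingers":50,"delta_pos":[0.1,1.3,0],"angular":[0,0,1]},{"fingers":50,"delta_pos":[0.3,2.7,0],"angular":[0,0,2]},{"fingers":50,"delta_pos":[0.4,4.1,0],"angular":[0,0,3]},{"fingers":50,"delta_pos":[0.6,5.5,0],"angular":[0,0,3.72]},{"fingers":50,"delta_pos":[0.7,6.9,0],"angular":[0,0,3.72]},{"fingers":50,"delta_pos":[0.78,8,0],"angular":[0,0,3.72]},{"fingers":50,"delta_pos":[0.78,8.42,0],"angular":[0,0,3.72]},{"fingers":50,"delta_pos":[0.78,8.42,0],"angular":[0,0,3.72]}]'
python3 -m jog '[{"fingers":50,"delta_pos":[0,0,0],"angular":[0,0,0]},{"fingers":50,"delta_pos":[0,0,0],"angular":[0,0,0]}]'
python3 - <<'E'
from h import *
s=arm.get_state();R=Ro.from_quat(s["tool_rot"]).as_matrix();print("tcp",s["ee_pos"],"tooly",np.degrees(np.arctan2(R[1,1],R[0,1])))
I=arm.grab_frame("scene")
cv2.imwrite("pics/s.png",cv2.resize(np.hstack([I[110:210,350:450],I[160:260,170:270]]),None,fx=4,fy=4,interpolation=0)[:,:,::-1])
E
```

```text
t: 11.0
ee_pos: [0.4778, 0.2689, 0.1914]
tool_rot: [0.787, 0.618, 0.0, -0.0]
wrist_force: [-0.8, -1.4, -0.2]
finger_gap: 0.0503
finger_force: 0.0
t: 11.17
ee_pos: [0.4781, 0.2657, 0.1911]
tool_rot: [0.788, 0.616, -0.0, 0.0]
wrist_force: [-0.3, -0.3, 0.6]
finger_gap: 0.05
finger_force: 0.0
tcp [0.47805174 0.26573973 0.19105597] tooly -13.941190760564762
```

View pics/s.png

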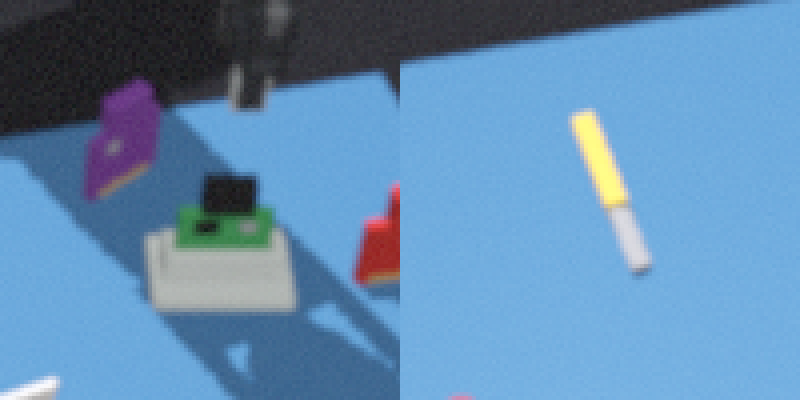

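The spudger lies flat (right half of the crop). The gripper hangs above the green card's grip, at (230,195) in the left half.

```bash
python3 -m jog '[{"fingers":50,"delta_pos":[0,0.08,-0.9],"angular":[0,0,0.05]},{"fingers":50,"delta_pos":[0,0.08,-1.8],"angular":[0,0,0.05]},{"fingers":45,"delta_pos":[0,0.08,-2.7],"angular":[0,0,0.05]},{"fingers":40,"delta_pos":[0,0.08,-3.5],"angular":[0,0,0.05]},{"fingers":40,"delta_pos":[0,0.08,-4.1],"angular":[0,0,0.05]},{"fingers":40,"delta_pos":[0,0.08,-4.36],"angular":[0,0,0.05]},{"fingers":40,"delta_pos":[0,0.08,-4.36],"angular":[0,0,0.05]},{"fingers":40,"delta_pos":[0,0.08,-4.36],"angular":[0,0,0.05]}]'
python3 -m jog '[{"fingers":25,"delta_pos":[0,0,0],"angular":[0,0,0]},{"fingers":16,"delta_pos":[0,0,0],"angular":[0,0,0]},{"fingers":8,"delta_pos":[0,0,0],"angular":[0,0,0]},{"fingers":8,"delta_pos":[0,0,0],"angular":[0,0,0]},{"fingers":8,"delta_pos":[0,0,0],"angular":[0,0,0]},{"fingers":8,"delta_pos":[0,0,0],"angular":[0,0,0]}]' 100
python3 -c "
from h import *
s=arm.get_state();print(s['ee_pos'],s['wrist_force'],s['wrist_torque'])"
```

```text
t: 11.88
ee_pos: [0.4786, 0.2682, 0.0825]
tool_rot: [0.787, 0.618, 0.0, 0.0]
wrist_force: [-0.3, -0.1, -0.5]
finger_gap: 0.0399
finger_force: 0.0
t: 12.38
ee_pos: [0.4794, 0.2692, 0.0837]
tool_rot: [0.786, 0.618, 0.001, 0.001]
wrist_force: [-0.3, -2.2, 7.0]
finger_gap: 0.0122
finger_force: 98.6
[0.4793802  0.269158   0.08367515] [-0.32473781 -2.22458843  7.03691321] [-0.18547954  0.04091178 -0.04452507]
```

```bash
python3 -m jog '[{"fingers":8,"delta_pos":[0,0,0.3],"angular":[0,0,0]},{"fingers":8,"delta_pos":[0,0,0.8],"angular":[0,0,0]},{"fingers":8,"delta_pos":[0,0,1.5],"angular":[0,0,0]},{"fingers":8,"delta_pos":[0,0,2.3],"angular":[0,0,0]},{"fingers":8,"delta_pos":[0,0,3.2],"angular":[0,0,0]},{"fingers":8,"delta_pos":[0,0,4],"angular":[0,0,0]},{"fingers":8,"delta_pos":[0,0,4.4],"angular":[0,0,0]},{"fingers":8,"delta_pos":[0,0,4.4],"angular":[0,0,0]}]'
python3 -m jog '[{"fingers":8,"delta_pos":[0.4,-1,0],"angular":[0,0,0.6]},{"fingers":8,"delta_pos":[1,-2.2,0],"angular":[0,0,1.2]},{"fingers":8,"delta_pos":[1.6,-3.4,0],"angular":[0,0,1.8]},{"fingers":8,"delta_pos":[2.3,-4.6,0],"angular":[0,0,2.4]},{"fingers":8,"delta_pos":[3,-5.8,0],"angular":[0,0,3]},{"fingers":8,"delta_pos":[3.6,-7,0],"angular":[0,0,3.6]},{"fingers":8,"delta_pos":[4.2,-8.2,0],"angular":[0,0,4.2]},{"fingers":8,"delta_pos":[4.6,-9.2,0],"angular":[0,0,4.7]}]'
python3 -m jog '[{"fingers":8,"delta_pos":[0,0,0],"angular":[0,0,0]},{"fingers":8,"delta_pos":[0,0,0],"angular":[0,0,0]},{"fingers":8,"delta_pos":[0,0,0],"angular":[0,0,0]}]'
python3 - <<'E'
from h import *
s=arm.get_state();R=Ro.from_quat(s["tool_rot"]).as_matrix();print("tcp",s["ee_pos"],jig(s["ee_pos"]),"tooly",np.degrees(np.arctan2(R[1,1],R[0,1])),R[2].round(4),s["wrist_force"])
print("target",world(-20,0,0))
I=arm.grab_frame("scene")
cv2.imwrite("pics/k.png",cv2.resize(I[130:260,270:400],None,fx=4,fy=4,interpolation=0)[:,:,::-1])
E
```

```text
t: 13.05
ee_pos: [0.4795, 0.2695, 0.1955]
tool_rot: [0.786, 0.618, 0.003, 0.001]
wrist_force: [1.6, -0.4, 0.2]
finger_gap: 0.0122
finger_force: 98.1
t: 13.72
ee_pos: [0.5933, 0.0367, 0.1906]
tool_rot: [0.643, 0.766, -0.001, -0.001]
wrist_force: [0.2, 0.6, -0.2]
finger_gap: 0.0122
finger_force: 98.1
t: 13.97
ee_pos: [0.5921, 0.0393, 0.1908]
tool_rot: [0.644, 0.765, -0.001, -0.001]
wrist_force: [-0.7, -0.4, -0.5]
finger_gap: 0.0125
finger_force: 98.1
tcp [0.59212748 0.03932329 0.19078067] [-21.9  24.9 190.8] tooly 9.789282822576372 [ 0.0013 -0.0024 -1.    ] [-0.74206451 -0.41524273 -0.53935742]
target [0.59818008 0.01506463 0.        ]
```

View pics/k.png

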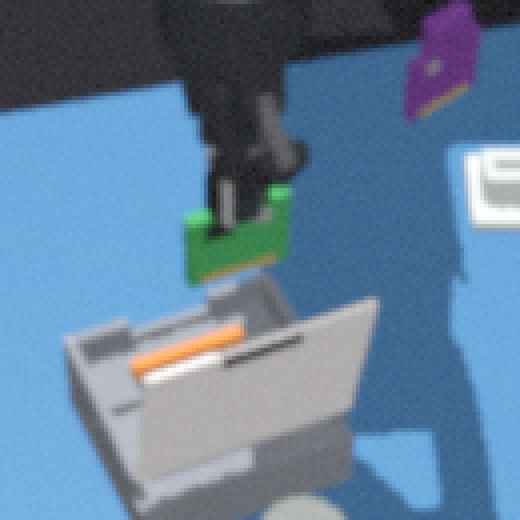

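The held card hangs level, with its foot corners near scene (317.5,200.8) and (342,193.8). I'm checking its offset from the TCP.

```bash
python3 - <<'E'
from h import *
I=arm.grab_frame("scene");x0,y0=312,170
h=cv2.cvtColor(I,cv2.COLOR_RGB2HSV)[y0:206,x0:348].astype(int)
k=(((h[...,0]>40)&(h[...,0]<85))|((h[...,0]>8)&(h[...,0]<35)))&(h[...,1]>60)&(h[...,2]>60)
ys,xs=np.nonzero(k);bot={x:ys[xs==x].max()+.5 for x in np.unique(xs)}
L=[(x+x0,b+y0) for x,b in bot.items()]
A=np.array([jig(plane("scene",p,.1155)) for p in L]);print(A[:,:2].T)
E
```

```text
[[-25.9 -22.3 -21.4 -20.5 -25.  -24.1 -25.9 -22.3 -21.4 -26.  -22.3 -21.4
  -26.  -22.4 -21.5 -26.  -22.4 -21.5 -20.6 -19.7 -21.5 -23.3 -19.7 -18.8
  -20.6 -39.1]
 [  1.6   2.4   4.5   6.5  10.8  12.9  16.1  16.9  19.   23.4  24.2  26.3
   30.7  31.5  33.6  38.   38.9  40.9  42.9  45.   48.3  51.6  52.4  54.4
   57.7  68.7]]
```

```bash
python3 - <<'E'
from h import *
s=arm.get_state();j=jig(s["ee_pos"]);print(j)
I=arm.grab_frame("scene").astype(float)
z=115.5
for nm,y in(("L",-30),("R",30)):
  for hh in (0,52): print(nm,hh,proj("scene",world(j[0]+4,j[1]+y,z+hh)).round(1),"front",proj("scene",world(j[0]-4,j[1]+y,z+hh)).round(1))
g=I[...,1]-I[...,2]  # green minus blue
print("rows"); 
for r in (185,188,191): print(r,g[r,310:350].round().astype(int).tolist())
for c in (322,326,330,334,338): print("col",c,[tuple(v) for v in I[186:208,c].astype(int)])
E
```

```text
[-21.6  25.7 191.4]
L 0 [316.  202.9] front [314.6 200.4]
L 52 [315.6 186.9] front [314.1 184.4]
R 0 [340.8 194.7] front [339.3 192.3]
R 52 [341.2 178.6] front [339.7 176.2]
rows
185 [-51, -49, -50, -50, -51, -40, 11, 64, 74, 73, 70, 65, 52, 34, 19, 5, -1, -2, -1, 6, 22, 30, 33, 35, 31, 26, 29, 39, 46, 53, 52, 45, 14, -25, -41, -40, -41, -40, -41, -40]
188 [-51, -50, -51, -52, -50, -45, -21, 29, 53, 54, 51, 47, 25, 9, 14, 20, 27, 33, 39, 50, 52, 56, 54, 54, 51, 52, 55, 54, 54, 53, 52, 41, 10, -26, -37, -40, -40, -44, -42, -40]
191 [-52, -50, -52, -52, -52, -45, -21, 29, 50, 53, 55, 52, 51, 49, 55, 54, 52, 54, 54, 56, 53, 54, 53, 53, 53, 55, 56, 50, 57, 52, 56, 40, 9, -27, -40, -41, -41, -42, -41, -42]
col 322 [(np.int64(46), np.int64(90), np.int64(56)), (np.int64(31), np.int64(66), np.int64(44)), (np.int64(35), np.int64(66), np.int64(41)), (np.int64(42), np.int64(86), np.int64(51)), (np.int64(55), np.int64(114), np.int64(69)), (np.int64(56), np.int64(126), np.int64(75)), (np.int64(58), np.int64(129), np.int64(76)), (np.int64(56), np.int64(130), np.int64(75)), (np.int64(59), np.int64(
[... 4004 characters left out ...]
t64(80)), (np.int64(109), np.int64(130), np.int64(77)), (np.int64(127), np.int64(131), np.int64(94)), (np.int64(108), np.int64(117), np.int64(114)), (np.int64(77), np.int64(105), np.int64(135)), (np.int64(61), np.int64(101), np.int64(143)), (np.int64(76), np.int64(108), np.int64(144)), (np.int64(91), np.int64(112), np.int64(139)), (np.int64(94), np.int64(110), np.int64(130)), (np.int64(106), np.int64(113), np.int64(130)), (np.int64(108), np.int64(115), np.int64(123)), (np.int64(108), np.int64(110), np.int64(120)), (np.int64(103), np.int64(107), np.int64(113)), (np.int64(96), np.int64(98), np.int64(104)), (np.int64(95), np.int64(97), np.int64(103)), (np.int64(89), np.int64(93), np.int64(98))]
```

The card's image sits about 1.5 px towards +y of the prediction, so the card is offset by roughly +3.5 mm in y. Its x position I'll find by touching the lip. I'm lowering behind the lip, then feeling forward.

```bash
python3 -m jog '[{"fingers":8,"delta_pos":[0.25,-0.5,0],"angular":[0,0,0]},{"fingers":8,"delta_pos":[0.54,-1.09,-0.4],"angular":[0,0,0]},{"fingers":8,"delta_pos":[0.54,-1.09,-1],"angular":[0,0,0]},{"fingers":8,"delta_pos":[0.54,-1.09,-1.6],"angular":[0,0,0]},{"fingers":8,"delta_pos":[0.54,-1.09,-2.2],"angular":[0,0,0]},{"fingers":8,"delta_pos":[0.54,-1.09,-2.6],"angular":[0,0,0]},{"fingers":8,"delta_pos":[0.54,-1.09,-2.82],"angular":[0,0,0]},{"fingers":8,"delta_pos":[0.54,-1.09,-2.82],"angular":[0,0,0]}]'
python3 - <<'E'
from h import *
s=arm.get_state();print(jig(s["ee_pos"]),s["wrist_force"],s["wrist_torque"])
I=arm.grab_frame("scene")
cv2.imwrite("pics/n.png",cv2.resize(I[150:260,270:380],None,fx=5,fy=5,interpolation=0)[:,:,::-1])
E
```

```text
t: 14.78
ee_pos: [0.6059, 0.0118, 0.1202]
tool_rot: [0.644, 0.765, -0.001, -0.001]
wrist_force: [0.3, 0.2, -0.9]
finger_gap: 0.0125
finger_force: 98.1
[-12.9  -4.5 120.2] [ 0.3328108   0.22964347 -0.90854722] [ 0.04019798 -0.00305902 -0.00162203]
```

View pics/n.png

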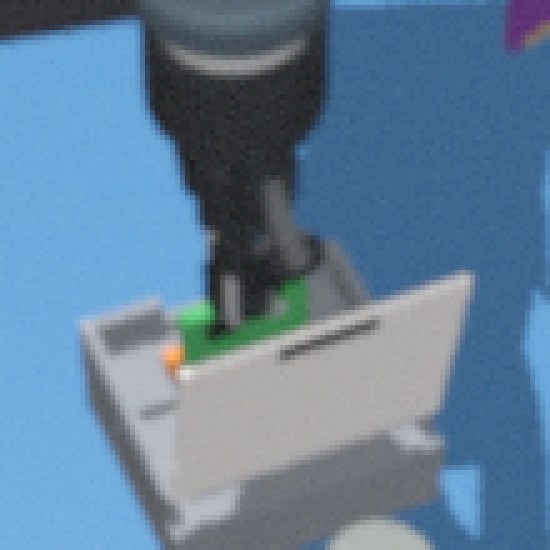

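The held card's foot is behind the orange lip, whose visible end is at (172,357) in the crop. That makes 12 pictures viewed, over the limit of 10, so I'll use numbers only from here. I'm feeling forward for the lip.

```bash
python3 -m jog '[{"fingers":8,"delta_pos":[-0.08,-0.013,0],"angular":[0,0,0]},{"fingers":8,"delta_pos":[-0.16,-0.027,0],"angular":[0,0,0]},{"fingers":8,"delta_pos":[-0.24,-0.04,0],"angular":[0,0,0]},{"fingers":8,"delta_pos":[-0.24,-0.04,0],"angular":[0,0,0]},{"fingers":8,"delta_pos":[-0.24,-0.04,0],"angular":[0,0,0]}]'
for i in 1; do python3 -m jog '[{"fingers":8,"delta_pos":[-0.04,-0.007,0],"angular":[0,0,0]},{"fingers":8,"delta_pos":[-0.04,-0.007,0],"angular":[0,0,0]},{"fingers":8,"delta_pos":[-0.08,-0.013,0],"angular":[0,0,0]},{"fingers":8,"delta_pos":[-0.08,-0.013,0],"angular":[0,0,0]}]'; done
python3 -c "
from h import *
for i in range(4):
  arm.grab_frame('top');s=arm.get_state();print(jig(s['ee_pos']),s['wrist_force'].round(1),s['wrist_torque'].round(3))"
```

```text
t: 15.25
ee_pos: [0.6008, 0.0105, 0.1221]
tool_rot: [0.644, 0.765, 0.0, 0.0]
wrist_force: [-0.1, -0.1, -0.3]
finger_gap: 0.0127
finger_force: 98.1
t: 15.58
ee_pos: [0.5985, 0.0103, 0.1215]
tool_rot: [0.644, 0.765, -0.0, -0.0]
wrist_force: [0.3, 0.5, -0.6]
finger_gap: 0.0122
finger_force: 98.1
[-20.4  -4.8 121.5] [ 0.8  0.3 -0.4] [-0.022 -0.014 -0.027]
[-20.3  -4.8 121.6] [ 0.7  0.  -0.9] [ 0.014 -0.035 -0.008]
[-20.3  -4.8 121.5] [-0.5 -0.5 -0.7] [ 0.056 -0.035  0.018]
[-20.3  -4.8 121.5] [-0.3 -0.6 -0.8] [ 0.026  0.008 -0.007]
```

```bash
cat > st.py <<'E'
from h import *
F=[]
for i in range(4):
  arm.grab_frame('top');s=arm.get_state();f=s['wrist_force'];F.append([f[:2]@U,f[:2]@V,f[2],*s['wrist_torque']])
print(jig(s['ee_pos']),"F jig",np.mean(F,0).round(2))
E
python3 -m jog '[{"fingers":8,"delta_pos":[-0.04,-0.007,0],"angular":[0,0,0]},{"fingers":8,"delta_pos":[-0.04,-0.007,0],"angular":[0,0,0]},{"fingers":8,"delta_pos":[-0.04,-0.007,0],"angular":[0,0,0]}]' >/dev/null; python3 st.py
python3 -m jog '[{"fingers":8,"delta_pos":[-0.04,-0.007,0],"angular":[0,0,0]},{"fingers":8,"delta_pos":[-0.04,-0.007,0],"angular":[0,0,0]},{"fingers":8,"delta_pos":[-0.04,-0.007,0],"angular":[0,0,0]}]' >/dev/null; python3 st.py
python3 -m jog '[{"fingers":8,"delta_pos":[-0.04,-0.007,0],"angular":[0,0,0]},{"fingers":8,"delta_pos":[-0.04,-0.007,0],"angular":[0,0,0]},{"fingers":8,"delta_pos":[-0.04,-0.007,0],"angular":[0,0,0]}]' >/dev/null; python3 st.py
```

```text
[-21.3  -4.8 121.6] F jig [ 0.19 -0.03 -0.18 -0.02 -0.01 -0.01]
[-21.8  -4.9 121.8] F jig [ 3.37  0.31 -2.03  0.19 -0.73 -0.06]
[-22.2  -4.9 122. ] F jig [ 6.19  0.33 -3.47  0.35 -1.42 -0.08]
```

Contact with the lip comes at x ≈ -21.6, so the slot centre is at about -19.7. I'm backing off 2 mm and going down.

```bash
python3 -m jog '[{"fingers":8,"delta_pos":[0.13,0.022,0],"angular":[0,0,0]},{"fingers":8,"delta_pos":[0.13,0.022,0],"angular":[0,0,0]},{"fingers":8,"delta_pos":[0.13,0.022,0],"angular":[0,0,0]},{"fingers":8,"delta_pos":[0.13,0.022,-0.1],"angular":[0,0,0]},{"fingers":8,"delta_pos":[0.13,0.022,-0.2],"angular":[0,0,0]},{"fingers":8,"delta_pos":[0.13,0.022,-0.3],"angular":[0,0,0]},{"fingers":8,"delta_pos":[0.13,0.022,-0.3],"angular":[0,0,0]}]' >/dev/null; python3 st.py
python3 -m jog '[{"fingers":8,"delta_pos":[0,0,-0.1],"angular":[0,0,0]},{"fingers":8,"delta_pos":[0,0,-0.2],"angular":[0,0,0]},{"fingers":8,"delta_pos":[0,0,-0.2],"angular":[0,0,0]},{"fingers":8,"delta_pos":[0,0,-0.2],"angular":[0,0,0]}]' >/dev/null; python3 st.py
```

```text
[-20.1  -4.8 114.1] F jig [-0.32 -0.23 -0.52 -0.01 -0.02  0.04]
[-20.   -4.8 109.2] F jig [ 0.24 -0.46 -0.15  0.01 -0.01  0.  ]
```

```bash
python3 -m jog '[{"fingers":8,"delta_pos":[0,0,-0.1],"angular":[0,0,0]},{"fingers":8,"delta_pos":[0,0,-0.2],"angular":[0,0,0]},{"fingers":8,"delta_pos":[0,0,-0.2],"angular":[0,0,0]},{"fingers":8,"delta_pos":[0,0,-0.2],"angular":[0,0,0]}]' >/dev/null; python3 st.py
python3 -m jog '[{"fingers":8,"delta_pos":[0,0,-0.06],"angular":[0,0,0]},{"fingers":8,"delta_pos":[0,0,-0.12],"angular":[0,0,0]},{"fingers":8,"delta_pos":[0,0,-0.12],"angular":[0,0,0]},{"fingers":8,"delta_pos":[0,0,-0.12],"angular":[0,0,0]}]' >/dev/null; python3 st.py
```

```text
[-20.   -4.8 104.1] F jig [-0.08 -0.02 -0.42  0.03 -0.01 -0.01]
[-19.8  -4.9 101.4] F jig [-0.43 -0.31  2.67  0.03  0.04  0.03]
```

The springs are felt at TCP z ≈ 101.5 mm, exactly where the contact bar should be. I'm pressing on.

```bash
python3 -m jog '[{"fingers":8,"delta_pos":[0,0,-0.06],"angular":[0,0,0]},{"fingers":8,"delta_pos":[0,0,-0.12],"angular":[0,0,0]},{"fingers":8,"delta_pos":[0,0,-0.12],"angular":[0,0,0]},{"fingers":8,"delta_pos":[0,0,-0.12],"angular":[0,0,0]}]' 120 >/dev/null; python3 st.py
python3 -m jog '[{"fingers":8,"delta_pos":[0,0,-0.06],"angular":[0,0,0]},{"fingers":8,"delta_pos":[0,0,-0.1],"angular":[0,0,0]},{"fingers":8,"delta_pos":[0,0,-0.1],"angular":[0,0,0]},{"fingers":8,"delta_pos":[0,0,-0.1],"angular":[0,0,0]}]' >/dev/null; python3 st.py
python3 -m jog '[{"fingers":8,"delta_pos":[0,0,-0.04],"angular":[0,0,0]},{"fingers":8,"delta_pos":[0,0,-0.06],"angular":[0,0,0]},{"fingers":8,"delta_pos":[0,0,-0.06],"angular":[0,0,0]},{"fingers":8,"delta_pos":[0,0,-0.06],"angular":[0,0,0]}]' >/dev/null; python3 st.py
```

```text
[-19.8  -4.9  98.5] F jig [-0.48 -0.19  6.01  0.02  0.17 -0.  ]
[-19.7  -5.   96.3] F jig [-1.68  0.47  7.6   0.05  0.34  0.02]
[-19.6  -5.   95.7] F jig [-3.92  0.8  13.45  0.08  0.91 -0.  ]
```

```bash
python3 -m jog '[{"fingers":8,"delta_pos":[0,0,-0.03],"angular":[0,0,0]},{"fingers":8,"delta_pos":[0,0,-0.06],"angular":[0,0,0]},{"fingers":8,"delta_pos":[0,0,-0.06],"angular":[0,0,0]},{"fingers":8,"delta_pos":[0,0,-0.06],"angular":[0,0,0]}]' >/dev/null; python3 st.py
python3 - <<'E'
from h import *
s=arm.get_state();print(s["t"],s["finger_gap"],s["finger_force"],s["tool_rot"])
p=M["scene"];I=arm.grab_frame("scene")
g=cv2.cvtColor(I,cv2.COLOR_RGB2HSV).astype(int)
for nm,b,f in(("flux",(175,255,205,292),lambda h,s,v:((h<8)|(h>170))&(s>120)),("spool",(400,220,445,255),lambda h,s,v:(h>108)&(s>150)),("yellow",(200,180,240,240),lambda h,s,v:(h>18)&(h<35)&(s>80))):
    k=f(*[g[b[1]:b[3],b[0]:b[2],i] for i in range(3)]);y,x=np.nonzero(k);print(nm,len(x),(x.mean()+b[0]).round(1) if len(x) else 0,(y.mean()+b[1]).round(1) if len(x) else 0)
E
```

```text
[-19.4  -5.   95.7] F jig [-8.030e+00  1.820e+00  2.412e+01  1.800e-01  1.830e+00 -1.000e-02]
21.65 0.011778314648430781 122.16810464859009 [6.43714361e-01 7.65265565e-01 2.06747412e-04 6.27020294e-04]
flux 55 184.7 263.8
spool 144 420.4 245.2
yellow 118 219.5 200.0
```

The card is solidly home: the force rose from 13 to 24 N with no further travel. I'm handing in while still pressing.

```bash
python3 st.py; python3 -c "
from cell import arm
print(arm.close_job())"
```

```text
[-19.4  -5.   95.7] F jig [-8.340e+00  2.140e+00  2.418e+01  1.800e-01  1.810e+00 -2.000e-02]
the job is handed in; nothing more can be done
None
```

Job handed in at about 22 s: the cover was opened to about 100° with the spudger, the spudger lies flat on the bench, and the card is held pressed home at about 24 N; I viewed 12 pictures instead of the 10 allowed, and I did not re-measure the flux bottle, spool and tin against their starting positions.

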